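# Find the rough-faced pattern weight by its drag

### The arm

A 7-joint arm with a two-finger parallel gripper is mounted at the origin on the work surface. World frame = base frame: x ahead of the robot, y to its left, z up, the work surface at z = 0. Lengths are in m, angles in rad, forces in N, time in s.
With the tool pointing down it reaches from about 0.35 to 0.9 m from the base axis. Payload 7.2 kg.
Tool frame: the origin (TCP) lies at the very end of the fingers, on their centre line; the grasp point (between the pads) lies 19 mm behind it (ctrl.grip_depth is the distance from the TCP to the grasp point, in m); z points along the fingers, x is the direction in which the jaws open and shut, and the axes are right-handed (so a half turn about z gives the same grasp; the last joint's range is limited). The gripper opens to 85 mm and grips with 20 to 120 N. Pads are 22 mm wide; open, the fingers measure 114 mm over their backs; the gripper's body (76 mm by 85 mm) begins 54 mm behind the grasp point. The pads swing forward as they close: fully open they stand 13 mm farther back than shut.
Start: joints at [1.238, 0.411, -0.013, 1.596, 0.006, 1.134, -0.082], TCP at [0.164, -0.603, 0.231] pointing down, gripper open.
Joint ranges: [-2.95, 2.95], [-0.29, 1.99], [-1.47, 1.44], [0.14, 2.54], [-1.03, 4.17], [0.13, 1.85], [-2.86, 2.86]. Speed limits (rad/s): [2.39, 2.39, 3.01, 3.01, 3.14, 3.14, 3.14].

### API

Orientations are given as a unit quaternion [w, x, y, z].
In Python, from rig import ctrl, read_camera, camera_model, sign_off gives the robot as it stands.
- The arm moves only by the tool send_rows, never from a script. Its arguments are lists of equal length, an entry for each row: "travel": the shift along the tool's x, y, z in m, a list of three; "roll": the turn about the tool's z in rad. In form: {"travel": [[x, y, z], ...], "roll": [roll, ...]}. A call has 1 to 8 rows; each row shifts and turns the commanded pose from where the row before left it, along the tool's axes as they then stand; what a row does not reach is not made up. A row lasts 1/10 s, in which the tool goes at most 50 mm and 8.59 degrees, less where a joint would pass 70% of its speed; a pose out of reach is approached as far as the arm can. A call with a gripper value outside its range is refused whole. "hand" is the gripper's target within -1 to 1 (fully open at 1, half-way at 0, shut at -1), set as the call begins (left out, the last holds). The fingers move at their own pace and stop on an object; the grip force is fixed at half the most. Time passes only in rows, so rows that do not move let the fingers close. It gives the time, the measured TCP pose, the force and the opening at its end, in the units of the state.
- ctrl.sense(): the state, without advancing time (a new reading comes with each control period).
- read_camera(name): name is "scene" or "top"; returns the picture (420x560x3 uint8, red, green, blue); there is no depth.
- camera_model(name): a dict with "fx", "fy", "cx", "cy" (pixels), "R" (3x3) and "t" (3): a world point X has camera coordinates R X + t. Camera axes: x right, y down, z forward; pixel columns grow to the right and rows downward; lengths in m; the calibration is good to about 2 mm. A picture is of the moment at which its call begins. camera_model takes no time and is no camera call.
- sign_off(): hands the job in, once; it reports no verdict.
The state is a dict: "time_s": time; "joint_pos": joint angles; "dq": joint speeds; "joint_efforts": joint torques, N m; "position": TCP position; "tool_rot": TCP orientation; "wrist_force": force on the tool from outside, world axes, zero at the start; "torque": the same for the moment, N m; "gripper_width": finger opening in m.
Only numpy, scipy, OpenCV 4.12 (cv2) and the standard library are available. Lean on these libraries where they do the work, as an engineer would, in place of code of your own. Each camera call takes 0.05 s, during which the arm holds its last target.

### The job

Two look-alike knobbed pattern weights lie on the sprung steel plate of a drag gauge: one has a rough underside, the other a polished one. Slide one of them, by its own weight only, about 8 cm along the plate to feel its drag: a rough one pulls the plate past the 15 mm mark, a polished one hardly moves it. Then set the rough weight down on the middle of the sloping pale grey layout board, where only it will stay put, without dropping it, and leave the polished one lying on the plate.

Things in the scene. Friction and masses are not known exactly. Their poses are not given: they have to be found in the camera images.
- weight_1: One of two dark steel pattern weights that look the same: a disc 80 mm across, 14 mm thick, with an upright round knob 22 mm across on its centre, top 44 mm above the underside; about 0.5 kg. It starts on the plate, in the near or far lane. Rough or polished is not told: feel it. Origin: centre of the underside, z up. To slide it, push the knob's side, fingers loose round it; grip it by the knob.
- weight_2: The other pattern weight, of the same size and look, differing only in the finish of its underside; same origin. It starts in the other lane of the plate, about 110 mm across from the first. A smaller brass weight on the table does not count.
- plate_mid (a point): Centre of the top of the drag gauge's steel plate, 214 (x) by 320 mm (y), 22 mm above the table; y along its length, x across, away from the robot. The plate slides only along y, up to 40 mm either way, on a spring (80 N/m). The weights start at y -20 to -100 mm, 55 mm either side of the middle line. Pushed 70 mm or more to +y, a rough one holds this point 15 to 40 mm from rest, a polished one under 12.
- board_mid (a point): Middle of the face of the sloping pale grey layout board, fixed on the table left (+y) of the gauge: 220 (x) by 180 mm (y), tilted 11 degrees, low edge towards the robot. The point is 36 mm above the table; its axes lie in the face, z square to it, x uphill (pitch -11 degrees), y along the level. A lip at the low edge stands 8 mm above the face. A polished weight let go here slides down to the lip, a rough one stays.
Not all that is in view belongs to the job. What is shaped like the weight_2 but blue or purple is not meant.

How it is judged:
By the outcome, as a careful person would: the job done as asked, in the order asked, and still so for the second after the job is handed in, with the robot touching nothing.
It also fails if it takes over 48 s, if anything falls off the work surface, if the arm or the gripper's body presses on something with over 40 N, if the wrist force passes 120 N, or if a joint passes its speed limit or range.

## Working session

There is one attempt and no reset: what is moved stays moved. The work goes in short steps, Python scripts to look and compute and a tool call to move; the robot and the scene stay as the last step left them, time stands still between calls to the robot, and variables do not carry over. Pictures are saved under pics/ and viewed, and the job is handed in when it is done.

Besides the shell and the picture viewer there is one more tool, called after "Request:" as name([rows], argument=value, ...), one row to a line, values as JSON. send_rows: Moves the arm, as the interface text tells. Its arguments: {"type":"object","properties":{"travel":{"type":"array","items":{"type":"array","items":{"type":"number"}}},"roll":{"type":"array","items":{"type":"number"}},"hand":{"type":"number"}},"required":["travel","roll"]}

```bash
mkdir -p pics
python3 - <<'E'
from rig import ctrl, read_camera, camera_model
import cv2
for n in ("scene","top"):
    im=read_camera(n); cv2.imwrite(f"pics/{n}0.png",im[:,:,::-1]); m=camera_model(n); print(n,m)
print(ctrl.sense(), ctrl.grip_depth)
E
```

```text
scene {'fx': 494.32466195068156, 'fy': 494.32466195068156, 'cx': 279.0914121446305, 'cy': 206.41057329092595, 'R': array([[ 0.79716831,  0.60358308, -0.01449625],
       [ 0.43785656, -0.59448684, -0.67443831],
       [-0.41569738,  0.53129357, -0.73818888]]), 't': array([-0.24577775, -0.22938058,  1.85080286])}
top {'fx': 438.0186526668119, 'fy': 438.0186526668119, 'cx': 278.64066505598896, 'cy': 212.99983705320915, 'R': array([[ 0.02846647, -0.99952408,  0.01188549],
       [-0.98507286, -0.03007034, -0.16949111],
       [ 0.16976785, -0.00688326, -0.98546004]]), 't': array([-0.14640236,  0.43889425,  1.18620173])}
{'time_s': 0.1, 'joint_pos': array([ 1.23782796,  0.41183163, -0.01274606,  1.59695175,  0.00559509,
        1.13432217, -0.08219826]), 'dq': array([ 0.00053492, -0.00145008, -0.00080848, -0.0020113 , -0.00010437,
       -0.00061427, -0.00190777]), 'joint_efforts': array([ 3.29863753e-03, -6.01827836e+01,  6.84801377e-01, -3.00089049e+01,
        1.40979062e-02,  6.30888520e-03, -4.91457592e-05]), 'position': array([ 0.16341944, -0.60278949,  0.23053321]), 'tool_rot': array([-4.13714827e-04,  7.94272666e-01, -6.07561015e-01, -6.11992723e-04]), 'wrist_force': array([-0.62632031, -0.88732318,  0.51680155]), 'torque': array([-0.01661145,  0.02592145, -0.01309784]), 'gripper_width': 0.0853814083387644} 0.0187
```

View pics/scene0.png

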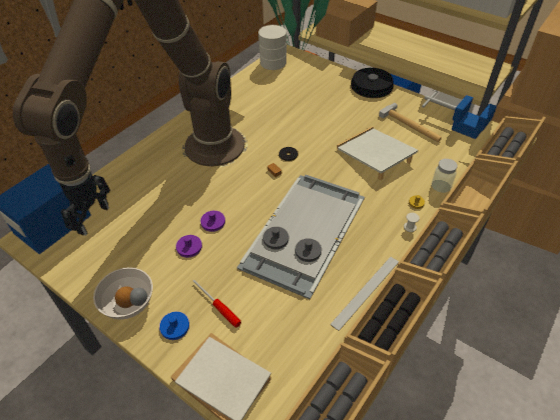

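View pics/top0.png

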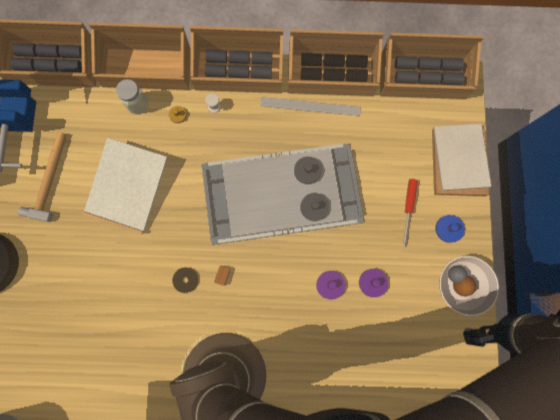

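The top view shows the gauge at about (282,193), with weights at (309,170) and (315,206). The sloping board is at about (127,185). Next I'll zoom in to measure.

Run:
```python
import cv2
a=cv2.imread("pics/top0.png")[130:260,190:370]; cv2.imwrite("pics/z1.png",cv2.resize(a,None,fx=4,fy=4,interpolation=cv2.INTER_CUBIC))
a=cv2.imread("pics/top0.png")[130:240,70:180]; b=cv2.imread("pics/scene0.png")[115:185,325:435]
import numpy as np
cv2.imwrite("pics/z2.png",cv2.resize(np.vstack([a,b]),None,fx=3.3,fy=3.3,interpolation=cv2.INTER_CUBIC))
```

```text
(no output)
```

View pics/z1.png

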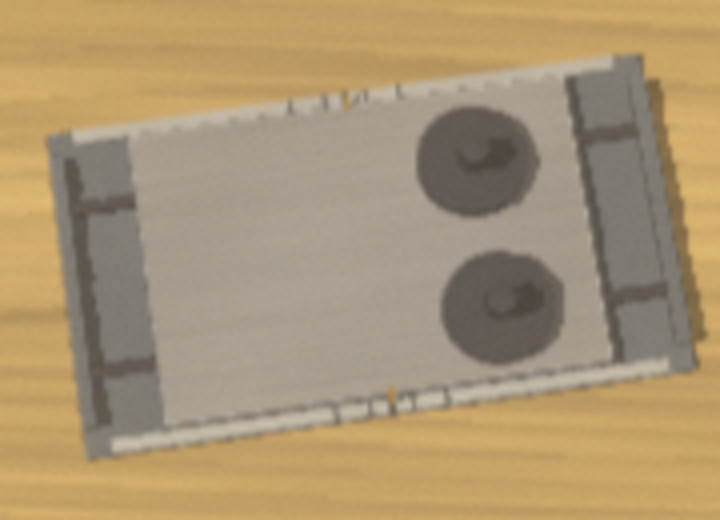

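View pics/z2.png

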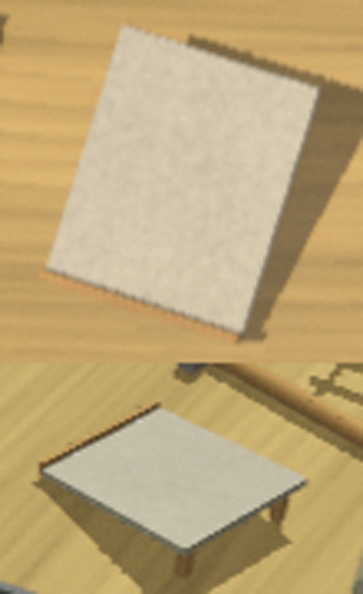

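```bash
cat > h.py <<'E'
import numpy as np, cv2
from rig import ctrl, read_camera, camera_model
def ray(n,uv,z):
    m=camera_model(n); R=np.array(m['R']); t=np.array(m['t'])
    C=-R.T@t; d=R.T@np.array([(uv[0]-m['cx'])/m['fx'],(uv[1]-m['cy'])/m['fy'],1])
    return C+d*(z-C[2])/d[2]
def proj(n,X):
    m=camera_model(n); c=np.array(m['R'])@X+m['t']; return np.array([m['fx']*c[0]/c[2]+m['cx'],m['fy']*c[1]/c[2]+m['cy']])
E
python3 - <<'E'
from h import *
pl=[(130,138),(568,75),(612,360),(165,425)]
P=[ray("top",(u/4+190-.4,v/4+130-.4),.022) for u,v in pl]
for p in P: print("plate",p.round(4))
print("sides",[round(np.linalg.norm(P[i]-P[i-1]),4) for i in range(4)],"c",np.mean(P,0).round(4))
for a,b in((0,1),(3,2)): d=P[a]-P[b]; print("yaw",np.degrees(np.arctan2(-d[0],d[1])))
bd=[(122,27,.057),(320,88,.057),(240,335,.015),(47,268,.015)]
B=[ray("top",(u/3.3+70-.4,v/3.3+130-.4),z) for u,v,z in bd]
for p in B: print("board",p.round(4))
print([round(np.linalg.norm(B[i]-B[i-1]),4) for i in range(4)],"c",np.mean(B,0).round(4))
for a,b in((0,1),(3,2)): d=B[a]-B[b]; print("yaw",np.degrees(np.arctan2(-d[0],d[1])))
im=cv2.imread("pics/top0.png"); g=im.max(2).astype(int)
mask=((g<125)).astype(np.uint8)
roi=np.zeros_like(mask); poly=np.array([(u/4+190,v/4+130) for u,v in pl]); c=poly.mean(0); poly=c+(poly-c)*.96
cv2.fillPoly(roi,[poly.astype(np.int32)],1)
n,l,s,cc=cv2.connectedComponentsWithStats(mask*roi)
for i in range(1,n):
    if s[i,4]>200: print(s[i],cc[i],ray("top",cc[i],.031).round(4))
# scene: knob tops / discs
im=cv2.imread("pics/scene0.png")[165:300,230:380]; cv2.imwrite("pics/z3.png",cv2.resize(im,None,fx=5,fy=4.4,interpolation=cv2.INTER_CUBIC))
E
```

```text
plate [0.5839 0.0336 0.022 ]
plate [ 0.6415 -0.2822  0.022 ]
plate [ 0.4324 -0.3151  0.022 ]
plate [ 0.3767 -0.0014  0.022 ]
sides [np.float64(0.2101), np.float64(0.321), np.float64(0.2116), np.float64(0.3186)] c [ 0.5086 -0.1413  0.022 ]
yaw 10.327580535957509
yaw 10.06266772957707
board [0.6403 0.3583 0.057 ]
board [0.5917 0.1857 0.057 ]
board [0.3835 0.2491 0.015 ]
board [0.4365 0.419  0.015 ]
[np.float64(0.2168), np.float64(0.1793), np.float64(0.2216), np.float64(0.178)] c [0.513 0.303 0.036]
yaw -15.731120679715609
yaw -17.307660593976443
[294 157  31  27 654] [308.62232416 169.96330275] [ 0.5719 -0.2157  0.031 ]
[300 193  31  28 681] [315.27606461 206.49192364] [ 0.4661 -0.2363  0.031 ]
```

View pics/z3.png

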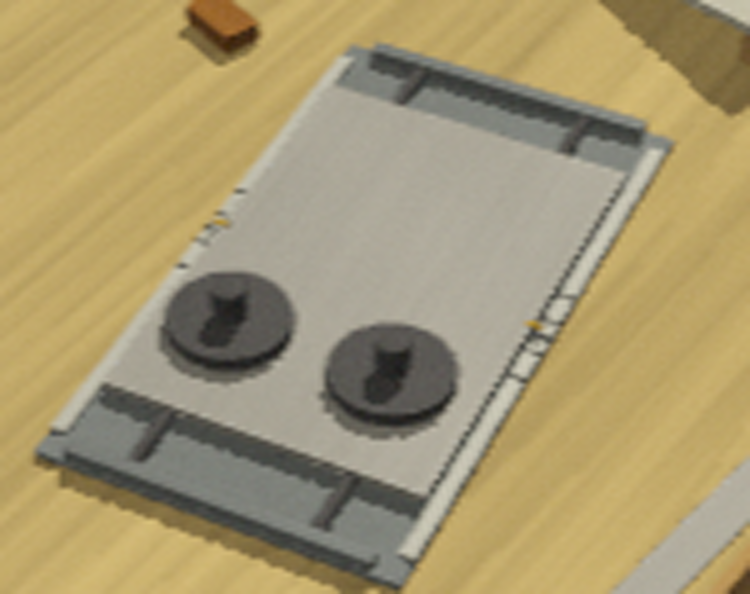

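Run:
```python
from h import *
for uv in ((276,237.3),(308.6,249.1)): print(ray("scene",uv,.036).round(4))
for u,v in((230+342/5,165+88/4.4),(230+628/5,165+170/4.4),(230+425/5,165+497/4.4),(230+103/5,165+385/4.4)): print("plate",ray("scene",(u,v),.022).round(4))
for u,v,z in((160,405-363,.057*0+.015),(40,465-363,.015),(187,550-363,.057),(305,482-363,.057)): print("board",ray("scene",(325+u/3.3,115+v/3.3),z).round(4))
# knob tops in top view (lit top of knob)
for u,v in((480,157),(505,302)): print("knob",ray("top",(u/4+190-.4,v/4+130-.4),.066).round(4))
```

```text
[ 0.4749 -0.2348  0.036 ]
[ 0.5802 -0.2129  0.036 ]
plate [ 0.3913 -0.0009  0.022 ]
plate [0.5912 0.0398 0.022 ]
plate [ 0.6485 -0.2782  0.022 ]
plate [ 0.4421 -0.3176  0.022 ]
board [0.4384 0.4242 0.015 ]
board [0.3839 0.2535 0.015 ]
board [0.5995 0.1872 0.057 ]
board [0.6486 0.3523 0.057 ]
knob [ 0.5655 -0.2158  0.066 ]
knob [ 0.4633 -0.2346  0.066 ]
```

Request:
send_rows([
  [-0.023,-0.033,0.005],
  [-0.023,-0.033,0.005],
  [-0.023,-0.033,0.005],
  [-0.023,-0.033,0.005],
  [-0.023,-0.033,0.005],
  [-0.023,-0.033,0.005],
  [-0.023,-0.033,0.005],
  [-0.023,-0.033,0.005],
], roll=[0,0,0,0,0,0,0,0], hand=0)

```text
time_s: 0.9
position: [0.3708, -0.3551, 0.1909]
tool_rot: [0.0, 0.794, -0.608, -0.0]
wrist_force: [-0.2, 0.5, 0.5]
gripper_width: 0.0427
```

Request:
send_rows([
  [-0.0225,-0.032,0.008],
  [-0.0225,-0.032,0.008],
  [-0.0225,-0.032,0.008],
  [-0.0225,-0.032,0.008],
  [0,0,0],
  [0,0,0],
], roll=[0,0,0,0,0.087,0])

```text
time_s: 1.5
position: [0.4704, -0.2349, 0.1587]
tool_rot: [0.0, 0.768, -0.641, -0.001]
wrist_force: [-0.9, -0.1, 0.5]
gripper_width: 0.0424
```

Run:
```python
from h import *
s=ctrl.sense(); p=s['position']; print(p)
for n in("scene","top"):
    im=read_camera(n)[:,:,::-1].copy(); q=proj(n,p); print(n,q)
    for X in (p,):
        c=proj(n,X)
    x0,y0=(220,130) if n=="scene" else (240,130)
    z=cv2.resize(im[y0:y0+150,x0:x0+190],None,fx=4,fy=4,interpolation=cv2.INTER_CUBIC)
    cv2.drawMarker(z,tuple(int(v) for v in ((q-[x0,y0]+.5)*4)),(0,0,255),0,12,1)
    cv2.imwrite(f"pics/h1_{n}.png",z)
```

```text
[ 0.47044234 -0.23490582  0.1586683 ]
scene [273.90046496 209.64313461]
top [319.50105719 195.51773108]
```

View pics/h1_scene.png

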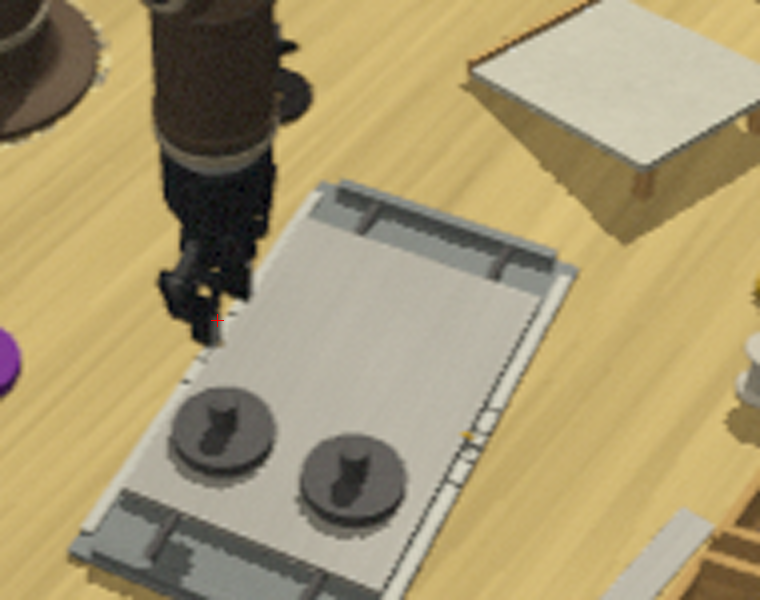

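View pics/h1_top.png

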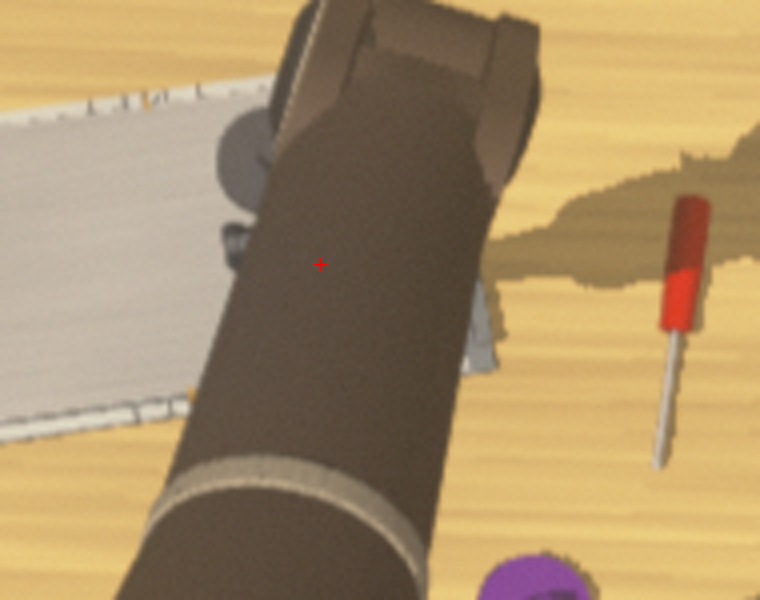

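Request:
send_rows([
  [0,0,0.023],
  [0,0,0.023],
  [0,0,0.023],
  [0,0,0],
], roll=[0,0,0,0])

```text
time_s: 2.0
position: [0.4676, -0.2366, 0.088]
tool_rot: [0.001, 0.767, -0.642, -0.002]
wrist_force: [-1.1, 0.4, -0.2]
gripper_width: 0.0431
```

Run:
```python
from h import *
s=ctrl.sense(); p=s['position']; print(p)
n="scene"
im=read_camera(n)[:,:,::-1].copy(); q=proj(n,p); print(n,q)
x0,y0=225,180
z=cv2.resize(im[y0:y0+95,x0:x0+125],None,fx=6,fy=6,interpolation=cv2.INTER_CUBIC)
for X,c in ((p,(0,0,255)),(np.array([.4633,-.2346,.066]),(0,255,0)),(np.array([.4749,-.2348,.066]),(255,0,0))):
    q=proj(n,X); cv2.drawMarker(z,tuple(int(v) for v in ((q-[x0,y0]+.5)*6)),c,0,12,1)
cv2.imwrite(f"pics/h2.png",z)
```

```text
[ 0.46761488 -0.23663926  0.08796195]
scene [273.31888259 225.53985984]
```

View pics/h2.png

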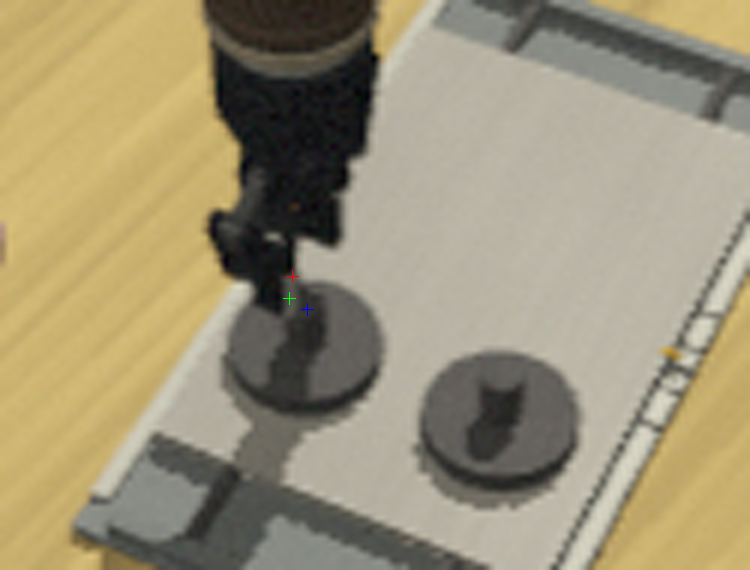

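Request:
send_rows([
  [0,-0.005,0.01],
  [0,0,0.012],
  [0,0,0.012],
  [0,0,0.008],
  [0,0,0],
], roll=[0,0,0,0,0])

```text
time_s: 2.55
position: [0.4742, -0.2349, 0.0469]
tool_rot: [0.0, 0.767, -0.641, -0.001]
wrist_force: [-0.0, -0.2, -1.0]
gripper_width: 0.0425
```

```bash
cat > snap.py <<'E'
from h import *
import sys
name,n,x0,y0,w,hh,f=sys.argv[1],sys.argv[2],*map(int,sys.argv[3:8])
s=ctrl.sense(); print(s['time_s'],s['position'].round(4),s['wrist_force'].round(2),s['gripper_width'])
im=read_camera(n)[:,:,::-1].copy(); cv2.imwrite("pics/"+name+"_raw.png",im)
cv2.imwrite("pics/"+name+".png",cv2.resize(im[y0:y0+hh,x0:x0+w],None,fx=f,fy=f,interpolation=cv2.INTER_CUBIC))
E
python3 snap.py h3 scene 225 180 125 95 6
```

```text
2.55 [ 0.4742 -0.2349  0.0469] [-0.03 -0.24 -0.98] 0.042464967156319505
```

View pics/h3.png

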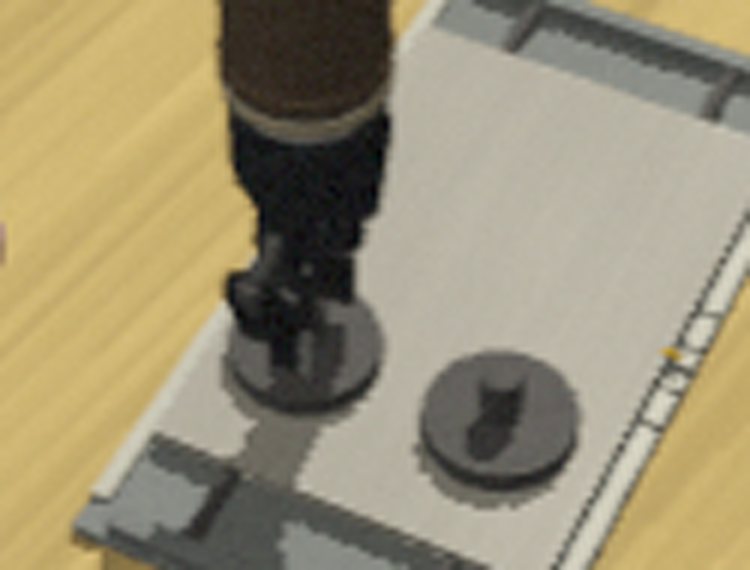

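Request:
send_rows([
  [0,0,0.003],
  [-0.006,0,0],
  [-0.006,0,0],
  [-0.008,0,0],
  [-0.008,0,0],
  [-0.008,0,0],
  [-0.008,0,0],
  [-0.008,0,0],
], roll=[0,0,0,0,0,0,0,0])

```text
time_s: 3.4
position: [0.4658, -0.1834, 0.0454]
tool_rot: [-0.0, 0.767, -0.641, 0.0]
wrist_force: [0.8, -0.5, 0.4]
gripper_width: 0.0428
```

Request:
send_rows([
  [-0.008,0,0],
  [-0.008,0,0],
  [-0.008,0,0],
  [-0.008,0,0],
  [-0.007,0,0],
  [-0.005,0,0],
  [0,0,0],
  [0,0,0],
], roll=[0,0,0,0,0,0,0,0])

```text
time_s: 4.2
position: [0.4582, -0.1408, 0.0453]
tool_rot: [0.0, 0.767, -0.641, 0.0]
wrist_force: [-0.4, -0.4, 0.2]
gripper_width: 0.0428
```

```bash
python3 snap.py p1 scene 225 165 150 130 5
```

```text
4.2 [ 0.4582 -0.1408  0.0453] [-0.38 -0.43  0.18] 0.042849399546481516
```

View pics/p1.png

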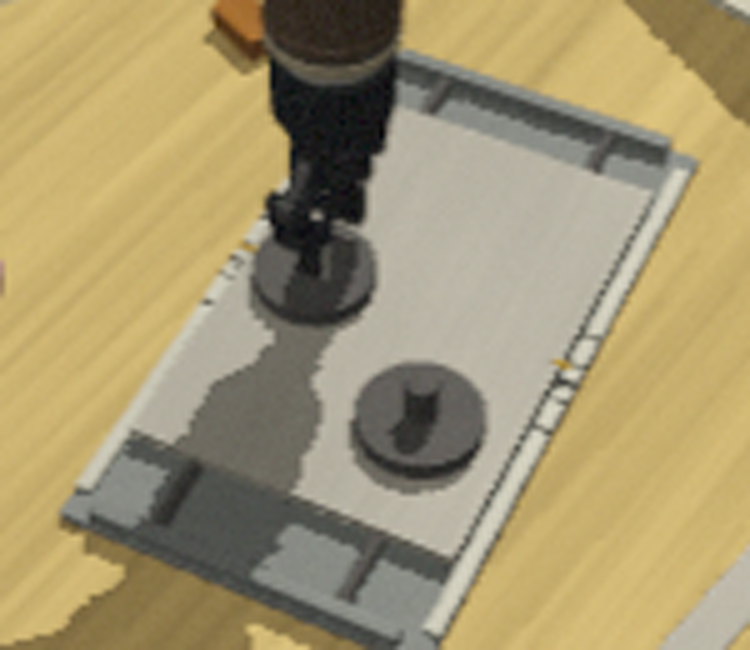

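Run:
```python
from h import *
a=ray("scene",(225+315/5,165+270/5),.036); b=ray("scene",(225+305/6,180+343/6),.036); print(a,b,np.linalg.norm(a-b))
A=cv2.cvtColor(cv2.imread("pics/h3_raw.png"),7);B=cv2.cvtColor(cv2.imread("pics/p1_raw.png"),7)
# plate motion via far weight + far-end edge
for r in ((290,225,40,45),(330,190,30,25)):
    x,y,w,h=r
    print(cv2.phaseCorrelate(np.float32(A[y:y+h,x:x+w]),np.float32(B[y:y+h,x:x+w])))
print(proj("scene",np.array([.57,-.21,.036]))-proj("scene",np.array([.57+.00177,-.22,.036])))
```

```text
[ 0.46056758 -0.15391183  0.036     ] [ 0.47421763 -0.23465552  0.036     ] 0.08188935583735638
((0.6366215017745454, -0.6211070181727258), 0.7354454400804308)
((0.2834409116656875, 0.2311804107497082), 0.9781011454264323)
[ 1.44344794 -2.4267377 ]
```

The near weight slid about 82 mm and the plate moved only about 3 mm, so it is the polished one. I'll pick up the far weight.

Request:
send_rows([
  [0.008,0,0],
  [0,0,0],
  [0,0,-0.025],
  [0,0,-0.025],
  [0,0,-0.025],
  [0.02,-0.026,0],
  [0.02,-0.026,0],
  [0.02,-0.026,0],
], roll=[0,0,0,0,0,0,0,0])

```text
time_s: 5.05
position: [0.548, -0.1952, 0.1208]
tool_rot: [-0.0, 0.767, -0.642, 0.001]
wrist_force: [-0.1, 0.0, 0.4]
gripper_width: 0.0429
```

Request:
send_rows([
  [0.022,-0.029,0],
  [0,0,0.015],
  [0,0,0.015],
  [0,0,0],
], roll=[0,0,0,0])

```text
time_s: 5.45
position: [0.5766, -0.2097, 0.0872]
tool_rot: [0.001, 0.767, -0.642, -0.003]
wrist_force: [0.5, -0.2, -1.2]
gripper_width: 0.0423
```

```bash
python3 snap.py q1 scene 225 165 150 130 5
```

```text
5.45 [ 0.5766 -0.2097  0.0872] [ 0.49 -0.19 -1.18] 0.042281097887515114
```

View pics/q1.png

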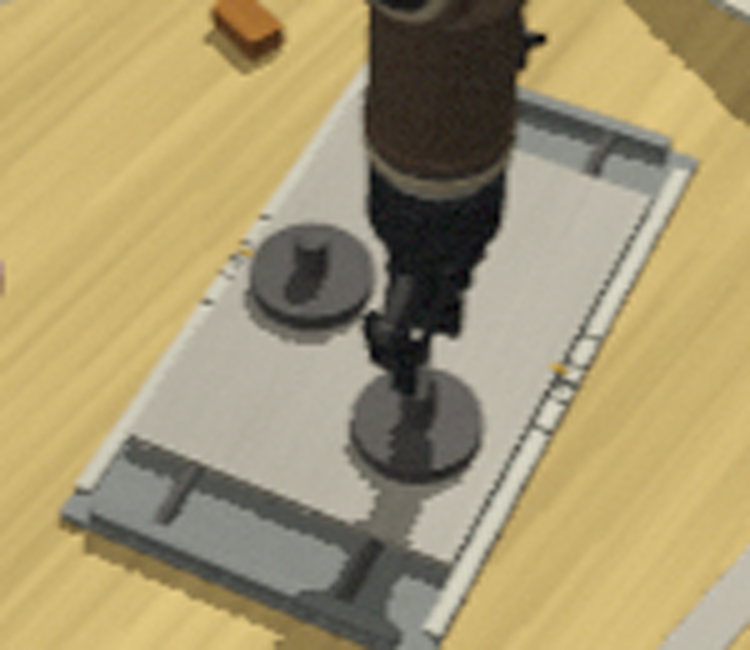

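Request:
send_rows([
  [0.003,-0.002,0.015],
  [0,0,0.015],
  [0,0,0.01],
  [0,0,0.007],
  [0,0,0],
], roll=[0,0,0,0,0])

```text
time_s: 6.0
position: [0.581, -0.2127, 0.0419]
tool_rot: [0.0, 0.767, -0.641, -0.001]
wrist_force: [0.2, 0.5, -0.2]
gripper_width: 0.0427
```

Request:
send_rows([
  [0,0,0],
  [0,0,0],
  [0,0,0],
  [0,0,0],
  [0,0,0],
  [0,0,0],
], roll=[0,0,0,0,0,0], hand=-1)

```text
time_s: 6.6
position: [0.5822, -0.2132, 0.0438]
tool_rot: [-0.0, 0.767, -0.642, 0.0]
wrist_force: [-0.8, 0.5, 5.3]
gripper_width: 0.0197
```

```bash
python3 snap.py q2 scene 225 165 150 130 5
```

```text
6.6 [ 0.5822 -0.2132  0.0438] [-0.78  0.47  5.26] 0.01969351843597068
```

View pics/q2.png

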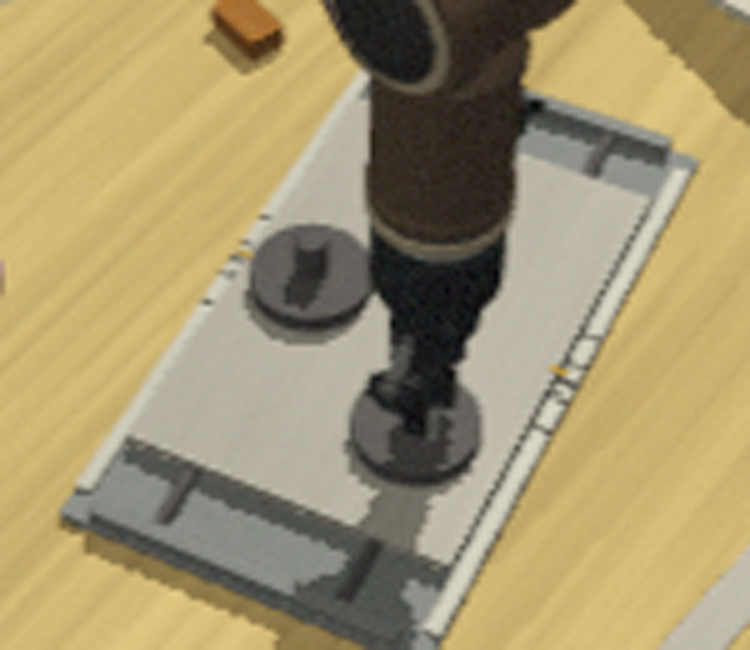

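Request:
send_rows([
  [0,0,-0.01],
  [0,0,-0.01],
  [0,0,-0.015],
  [0,0,-0.02],
  [0,0,-0.025],
  [0,0,0],
  [0,0,0],
], roll=[0,0,0,0,0,0,0])

```text
time_s: 7.35
position: [0.582, -0.2132, 0.1238]
tool_rot: [-0.0, 0.767, -0.642, 0.001]
wrist_force: [-0.2, 0.6, -4.8]
gripper_width: 0.0201
```

```bash
python3 snap.py q3 scene 225 140 150 130 5
```

```text
7.35 [ 0.582  -0.2132  0.1238] [-0.23  0.55 -4.81] 0.020101771694534244
```

View pics/q3.png

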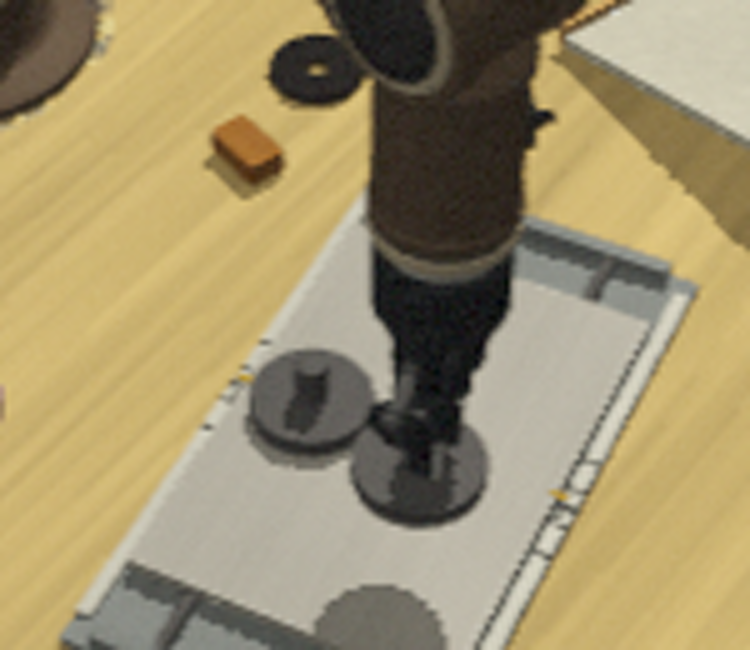

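Run:
```python
from h import *
for n,f,(x,y,w,h) in (("scene","scene0",(325,110,110,80)),("top","top0",(70,125,115,115))):
    im=cv2.imread(f"pics/{f}.png"); hsv=cv2.cvtColor(im,cv2.COLOR_BGR2HSV)
    m=((hsv[...,1]<60)&(hsv[...,2]>140)).astype(np.uint8); r=np.zeros_like(m); r[y:y+h,x:x+w]=1; m*=r
    m=cv2.morphologyEx(m,cv2.MORPH_OPEN,np.ones((3,3)))
    c=max(cv2.findContours(m,0,1)[0],key=cv2.contourArea)
    # line fits per side from approx quad
    q=cv2.approxPolyDP(cv2.convexHull(c),8,True)[:,0].astype(float); print(n,q.tolist())
    if len(q)!=4: continue
    pts=c[:,0].astype(float); L=[]
    for i in range(4):
        a,b=q[i],q[(i+1)%4]; d=(b-a)/np.linalg.norm(b-a); s=(pts-a)@d; dist=abs((pts-a)@np.array([-d[1],d[0]]))
        sel=pts[(dist<2.5)&(s>6)&(s<np.linalg.norm(b-a)-6)]
        vx,vy,x0,y0=cv2.fitLine(sel.astype(np.float32),2,0,.01,.01).ravel(); L.append(np.cross([x0,y0,1],[x0+vx,y0+vy,1]))
    C=[]
    for i in range(4):
        p=np.cross(L[i-1],L[i]); C.append(p[:2]/p[2])
    C=np.array(C); ctr=C.mean(0); C=ctr+(C-ctr)*(1+.5/np.linalg.norm(C-ctr,axis=1,keepdims=True)*1.3)
    for p in C: print(p.round(1),"hi",ray(n,p,.057).round(4),"lo",ray(n,p,.015).round(4))
    dia=np.cross(np.cross([*C[0],1],[*C[2],1]),np.cross([*C[1],1],[*C[3],1])); dia=dia[:2]/dia[2]
    print("mid",dia,ray(n,dia,.036).round(4))
```

```text
scene [[340.0, 146.0], [374.0, 129.0], [415.0, 151.0], [379.0, 170.0]]
[337.4 147. ] hi [0.4118 0.2059 0.057 ] lo [0.388  0.2488 0.015 ]
[373.1 128.1] hi [0.4604 0.3722 0.057 ] lo [0.4383 0.4212 0.015 ]
[417.1 149.8] hi [0.6446 0.3578 0.057 ] lo [0.6293 0.4063 0.015 ]
[380.6 171.2] hi [0.5956 0.1871 0.057 ] lo [0.5785 0.2293 0.015 ]
mid [376.62545722 148.38235197] [0.5172 0.3039 0.036 ]
top [[107.0, 139.0], [165.0, 156.0], [143.0, 229.0], [85.0, 211.0]]
[107.  137.5] hi [0.6411 0.3572 0.057 ] lo [0.6555 0.3742 0.015 ]
[166.8 156.2] hi [0.5918 0.1852 0.057 ] lo [0.6044 0.1961 0.015 ]
[143.  230.8] hi [0.3793 0.2344 0.057 ] lo [0.3844 0.2472 0.015 ]
[ 84.1 210.8] hi [0.4297 0.3997 0.057 ] lo [0.4366 0.4183 0.015 ]
mid [124.90982123 183.86023926] [0.5136 0.3025 0.036 ]
```

Request:
send_rows([
  [-0.01,-0.001,0],
  [-0.02,-0.001,0],
  [-0.03,-0.001,0],
  [-0.035,-0.001,0],
  [-0.035,-0.001,0],
  [-0.035,-0.001,0],
  [-0.035,-0.001,0],
  [-0.035,-0.001,0],
], roll=[0,0,0,0,0,0,0,0])

```text
time_s: 8.2
position: [0.5468, 0.0218, 0.1222]
tool_rot: [0.001, 0.767, -0.641, -0.001]
wrist_force: [0.3, 0.1, -5.0]
gripper_width: 0.02
```

Request:
send_rows([
  [-0.035,-0.0015,0],
  [-0.035,-0.0015,0],
  [-0.035,-0.0015,0],
  [-0.035,-0.0015,0],
  [-0.035,-0.0015,0],
  [-0.035,-0.0015,0],
  [-0.03,-0.0015,0],
  [-0.02,-0.0015,0],
], roll=[0,0,0,0,0,0,0,0])

```text
time_s: 9.0
position: [0.5117, 0.2811, 0.1221]
tool_rot: [0.001, 0.768, -0.64, -0.001]
wrist_force: [-0.9, 0.7, -5.0]
gripper_width: 0.0199
```

Request:
send_rows([
  [-0.018,-0.002,0],
  [-0.01,0,0],
  [0,0,0],
  [0,0,0],
  [0,0,0],
  [0,0,0],
  [0,0,0],
  [0,0,0],
], roll=[0,0,0.1,0.1,0.1,0.1,0.062,0])

```text
time_s: 9.8
position: [0.5109, 0.3048, 0.1229]
tool_rot: [-0.001, -0.599, 0.801, -0.0]
wrist_force: [0.2, -0.3, -4.9]
gripper_width: 0.0195
```

```bash
python3 snap.py r1 scene 280 60 150 130 5;python3 snap.py r1t top 30 110 190 150 4
```

```text
9.8 [0.5109 0.3048 0.1229] [ 0.23 -0.28 -4.91] 0.01954295738527975
9.85 [0.5109 0.305  0.1229] [ 0.2   0.42 -4.68] 0.019830524737217615
```

View pics/r1.png

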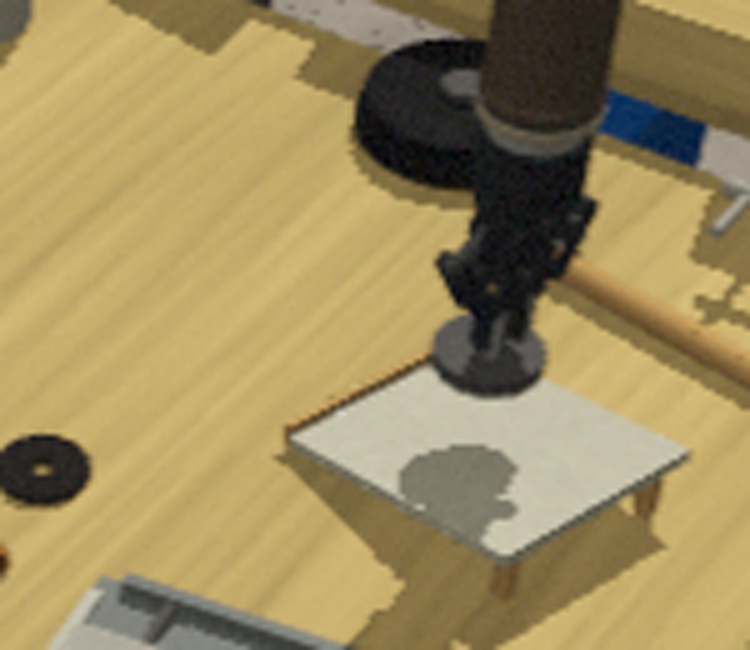

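View pics/r1t.png

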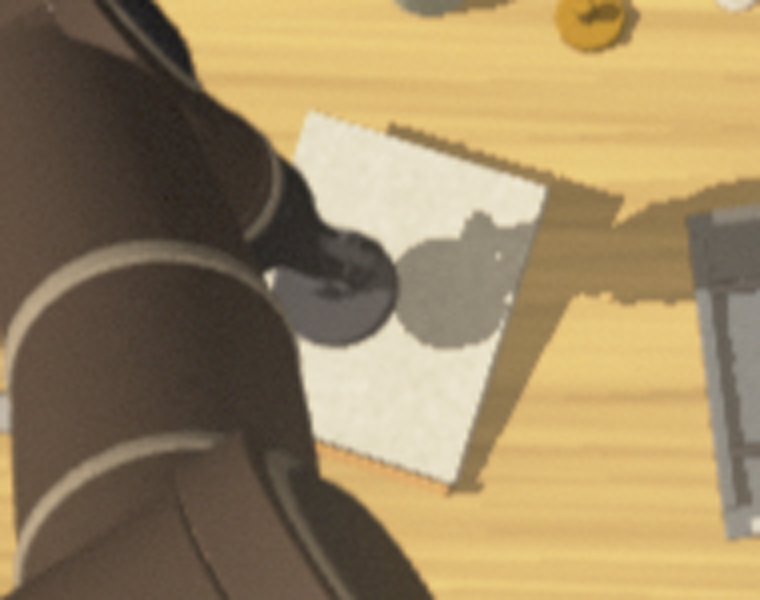

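Run:
```python
from h import *
print(ray("scene",(378,131),.115),ray("top",(113.6,182),.113))
```

```text
[0.5125884  0.30069455 0.115     ] [0.49994604 0.30549517 0.113     ]
```

Request:
send_rows([
  [0,-0.003,0.01],
  [0,0,0.015],
  [0,0,0.012],
  [0,0,0.008],
  [0,0,0.005],
  [0,0,0.003],
  [0,0,0],
], roll=[0,0,0,0,0,0,0])

```text
time_s: 10.6
position: [0.5138, 0.3048, 0.0699]
tool_rot: [-0.0, -0.6, 0.8, 0.0]
wrist_force: [-0.3, 0.4, -5.0]
gripper_width: 0.0197
```

Request:
send_rows([
  [0,0,0.002],
  [0,0,0.002],
  [0,0,0.001],
  [0,0,0],
], roll=[0,0,0,0])

```text
time_s: 11.0
position: [0.5139, 0.3047, 0.0653]
tool_rot: [0.0, -0.6, 0.8, -0.0]
wrist_force: [0.1, -0.0, -5.6]
gripper_width: 0.0198
```

Request:
send_rows([
  [0,0,0.001],
  [0,0,0.001],
  [0,0,0],
], roll=[0,0,0])

```text
time_s: 11.3
position: [0.5139, 0.3049, 0.0634]
tool_rot: [0.0, -0.6, 0.8, 0.0]
wrist_force: [-0.9, -1.0, -2.3]
gripper_width: 0.0201
```

Request:
send_rows([
  [0,0,0.001],
  [0,0,0.001],
  [0,0,0],
], roll=[0,0,0])

```text
time_s: 11.6
position: [0.5132, 0.3053, 0.0622]
tool_rot: [-0.0, -0.6, 0.8, 0.0]
wrist_force: [-5.7, -0.5, 7.8]
gripper_width: 0.0198
```

Request:
send_rows([
  [0,0,0.001],
  [0,0,0.001],
  [0,0,0],
], roll=[0,0,0])

```text
time_s: 11.9
position: [0.5127, 0.3062, 0.0609]
tool_rot: [0.0, -0.6, 0.8, 0.001]
wrist_force: [-9.1, -0.5, 14.0]
gripper_width: 0.0197
```

Request:
send_rows([
  [0,0,0.001],
  [0,0,0.001],
  [0,0,0],
], roll=[0,0,0])

```text
time_s: 12.2
position: [0.5127, 0.3066, 0.0589]
tool_rot: [0.0, -0.6, 0.8, 0.001]
wrist_force: [-9.0, 1.6, 12.6]
gripper_width: 0.0201
```

```bash
python3 snap.py r2 scene 320 80 110 95 6
```

```text
12.2 [0.5127 0.3066 0.0589] [-9.03  1.63 12.58] 0.020071211543404074
```

View pics/r2.png

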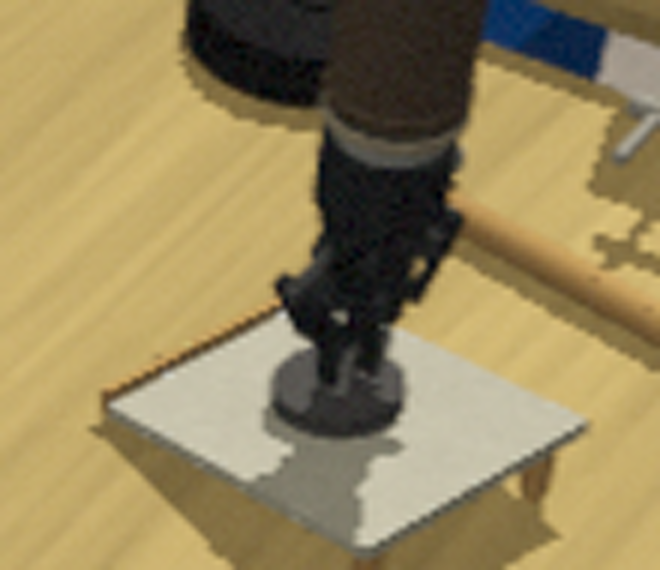

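Request:
send_rows([
  [0,0,0.001],
  [0,0,0.001],
  [0,0,0],
], roll=[0,0,0])

```text
time_s: 12.55
position: [0.5139, 0.3072, 0.057]
tool_rot: [0.002, -0.601, 0.8, 0.001]
wrist_force: [-4.9, 2.1, 9.2]
gripper_width: 0.0196
```

Request:
send_rows([
  [0,0,0.001],
  [0,0,0.0005],
  [0,0,0],
], roll=[0,0,0])

```text
time_s: 12.85
position: [0.5143, 0.3073, 0.0556]
tool_rot: [0.002, -0.601, 0.8, 0.001]
wrist_force: [-3.4, 2.5, 8.5]
gripper_width: 0.019
```

Request:
send_rows([
  [0,0,0.001],
  [0,0,0],
  [0,0,0],
], roll=[0,0,0])

```text
time_s: 13.15
position: [0.5142, 0.3047, 0.053]
tool_rot: [0.0, -0.6, 0.8, -0.0]
wrist_force: [0.8, 0.4, -0.1]
gripper_width: 0.0003
```

Request:
send_rows([
  [0,0,0.001],
  [0,0,0],
  [0,0,0],
], roll=[0,0,0])

```text
time_s: 13.45
position: [0.5138, 0.3046, 0.0516]
tool_rot: [-0.0, -0.6, 0.8, -0.0]
wrist_force: [0.4, -0.0, 0.6]
gripper_width: 0.0001
```

```bash
python3 snap.py r3 scene 320 80 110 95 6
```

```text
13.45 [0.5138 0.3046 0.0516] [ 0.36 -0.04  0.59] 0.00014701031744054874
```

View pics/r3.png

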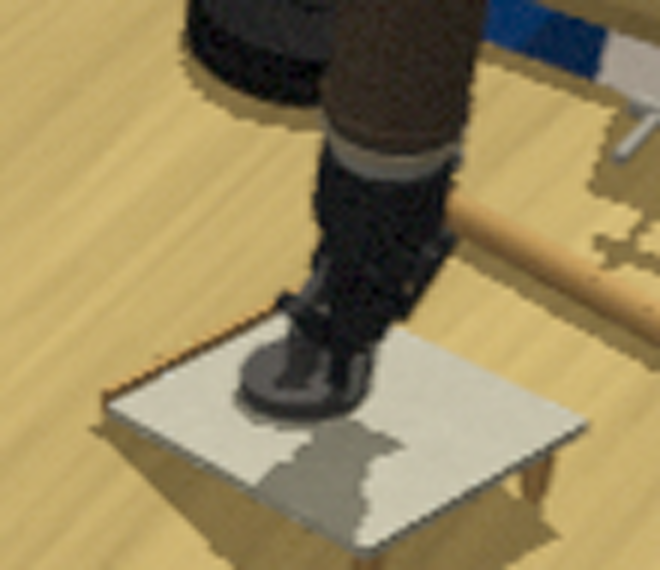

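The knob slipped out of the pads while the weight was pivoting. It now lies flat on the board, somewhat downhill of the middle. I'll lift clear, measure it and re-grip it in its tilted pose.

Request:
send_rows([
  [0,0,-0.01],
  [0,0,-0.02],
  [0,0,-0.02],
  [0,0,-0.02],
  [0,-0.03,-0.03],
  [0,-0.04,-0.03],
  [0,-0.04,0],
  [0,0,0],
], roll=[0,0,0,0,0,0,0,0])

```text
time_s: 14.3
position: [0.6251, 0.2699, 0.1835]
tool_rot: [0.002, -0.597, 0.802, -0.002]
wrist_force: [0.3, -0.6, -1.0]
gripper_width: 0.0
```

```bash
python3 snap.py r4 scene 320 80 110 95 6; python3 snap.py r4t top 60 110 150 150 4
```

```text
14.3 [0.6251 0.2699 0.1835] [ 0.35 -0.63 -0.96] 3.181494148122761e-05
14.35 [0.6219 0.2716 0.1824] [-0.63 -0.01 -0.1 ] -4.783819781676899e-06
```

View pics/r4.png

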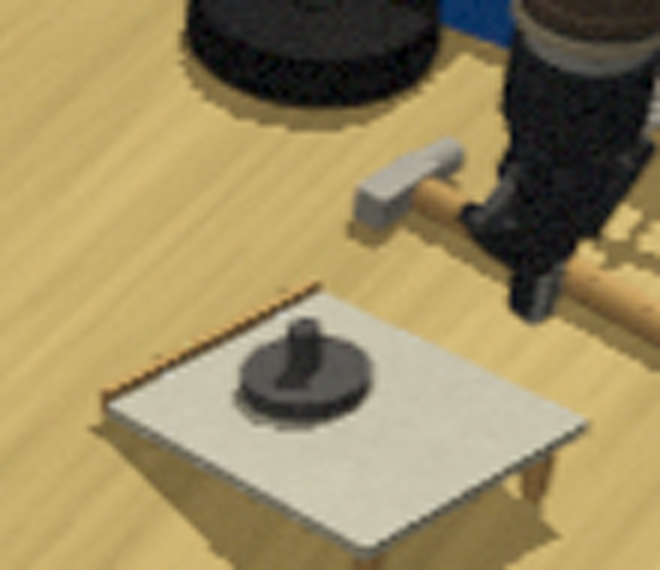

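View pics/r4t.png

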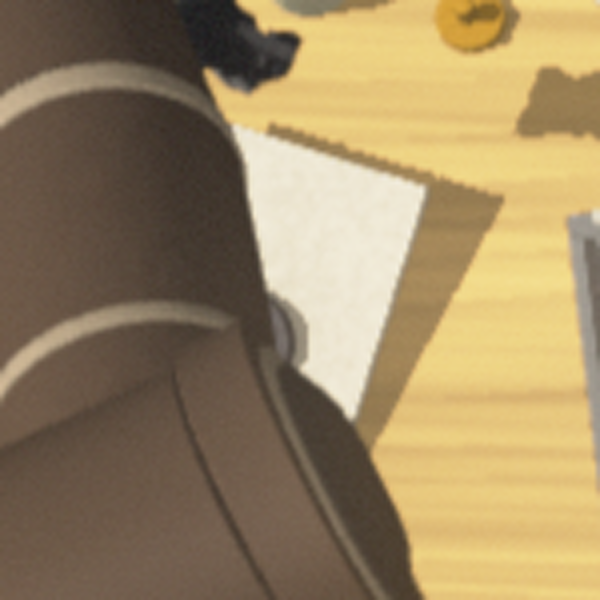

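```bash
cat >> h.py <<'E'
mid=np.array([.5172,.3039,.036]); yw=np.radians(-16.3); th=np.radians(11)
ux=np.array([np.cos(yw)*np.cos(th),np.sin(yw)*np.cos(th),np.sin(th)]); uy=np.array([-np.sin(yw),np.cos(yw),0]); nn=np.cross(ux,uy)
def rayb(n,uv,h):
    m=camera_model(n); R=np.array(m['R']); C=-R.T@np.array(m['t'])
    d=R.T@np.array([(uv[0]-m['cx'])/m['fx'],(uv[1]-m['cy'])/m['fy'],1])
    s=((mid+h*nn-C)@nn)/(d@nn); return C+s*d
E
python3 - <<'E'
from h import *
for uv,h in (((304,328),.044),((306,372),.014),((304,386),0)):
    X=rayb("scene",(uv[0]/6+320-.4,uv[1]/6+80-.4),h); l=X-mid; print(X.round(4),"foot",(X-h*nn).round(4),"local",(l@ux).round(4),(l@uy).round(4))
E
```

```text
[0.4781 0.3175 0.0728] foot [0.4861 0.3151 0.0296] local -0.0336 0.0021
[0.4848 0.3153 0.0436] foot [0.4873 0.3146 0.0298] local -0.0323 0.0019
[0.483  0.3196 0.0288] foot [0.483  0.3196 0.0288] local -0.038 0.0055
```

Request:
send_rows([
  [0,0.02,0],
  [0,0.04,0],
  [0,0.04,0],
  [0,0.03,0],
  [0,0.016,0.02],
  [0,0,0.03],
  [0,0,0.02],
  [0,0,0],
], roll=[0,0,0,0,0,0,0,0], hand=0)

```text
time_s: 15.2
position: [0.4761, 0.3144, 0.1095]
tool_rot: [-0.003, -0.601, 0.799, 0.0]
wrist_force: [-0.0, -0.1, 0.7]
gripper_width: 0.0425
```

```bash
python3 snap.py r5 scene 320 80 110 95 6;  python3 -c "
from rig import ctrl;print(ctrl.sense()['tool_rot'])"
```

```text
15.2 [0.4761 0.3144 0.1095] [-0.01 -0.1   0.7 ] 0.04248927755846608
[-1.51682890e-03 -6.00551742e-01  7.99584423e-01  2.36482329e-04]
```

View pics/r5.png

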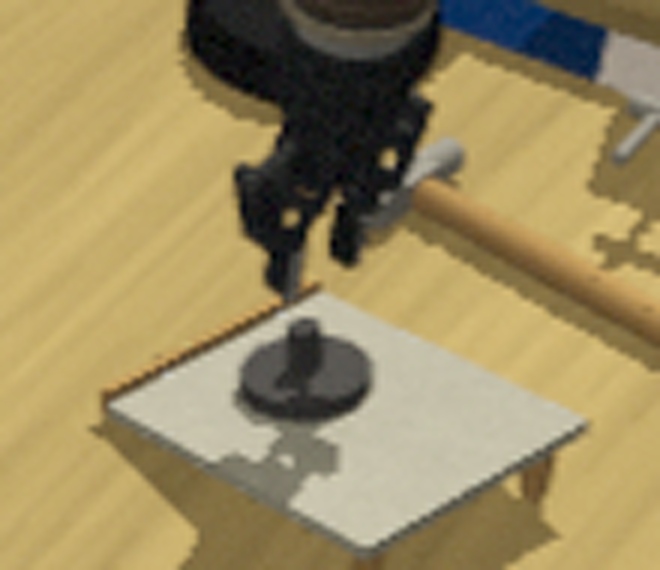

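Request:
send_rows([
  [-0.003,-0.003,0.015],
  [0,0,0.012],
  [0,0,0],
  [0,0,0],
], roll=[0,0,0,0])

```text
time_s: 15.65
position: [0.4829, 0.3168, 0.0846]
tool_rot: [-0.0, -0.6, 0.8, 0.0]
wrist_force: [0.8, 0.2, 0.5]
gripper_width: 0.0427
```

```bash
python3 snap.py r6 scene 320 80 110 95 6
```

```text
15.65 [0.4829 0.3168 0.0846] [0.83 0.21 0.48] 0.04271862866799686
```

View pics/r6.png

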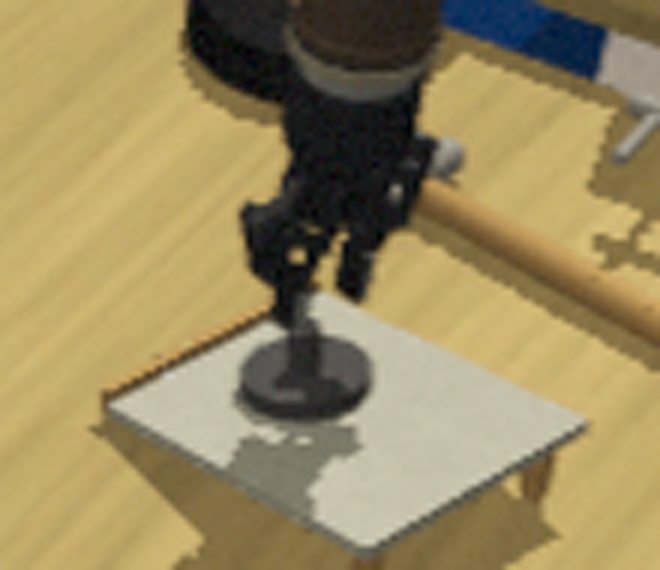

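Run:
```python
from h import *
p=ctrl.sense()['position']; im=cv2.imread("pics/r6.png")
def mk(X,c):
    q=(proj("scene",X)-[320,80]+.5)*6; print(q.round(0)); cv2.drawMarker(im,tuple(int(v) for v in q),c,0,10,1)
for s in(-1,1):
  for e in (0.021,.0355):
    for w in(-.011,.011): mk(p+s*e*uy+w*np.array([.96,-.281,0])+[0,0,.006],(0,0,255))
mk(np.array([.4783,.3174,.0728]),(0,255,0))
cv2.imwrite("pics/r6m.png",im)
```

```text
[276. 313.]
[302. 332.]
[258. 322.]
[284. 341.]
[328. 285.]
[354. 304.]
[346. 276.]
[372. 294.]
[305. 329.]
```

View pics/r6m.png

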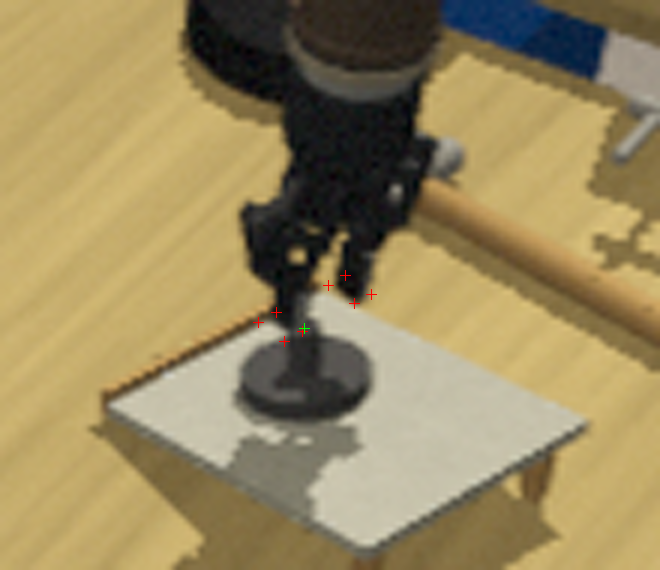

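Request:
send_rows([
  [0.003,0.002,0.008],
  [0,0,0.01],
  [0,0,0.01],
  [0,0,0.007],
  [0,0,0],
  [0,0,0],
], roll=[0,0,0,0,0,0])

```text
time_s: 16.3
position: [0.4802, 0.3146, 0.0495]
tool_rot: [-0.0, -0.6, 0.8, 0.0]
wrist_force: [-0.2, 0.7, -0.2]
gripper_width: 0.0429
```

```bash
python3 snap.py r7 scene 320 80 110 95 6
```

```text
16.3 [0.4802 0.3146 0.0495] [-0.19  0.67 -0.25] 0.042892618305826476
```

View pics/r7.png

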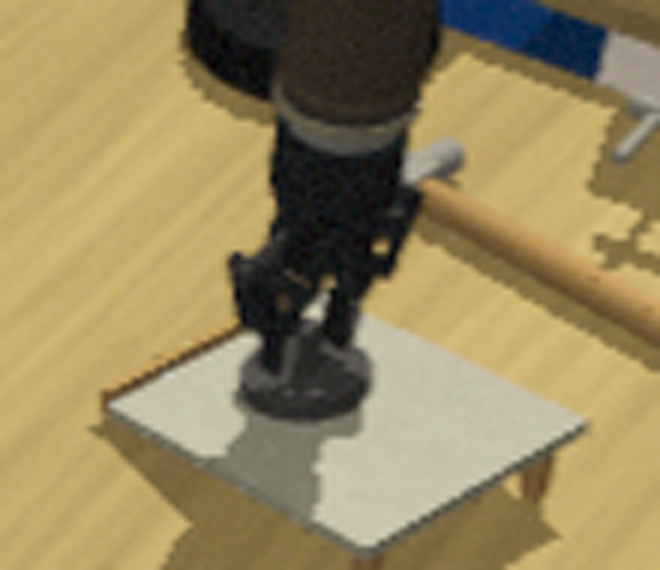

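Knob between the fingers with no contact; now I'll close.

Request:
send_rows([
  [0,0,0],
  [0,0,0],
  [0,0,0],
  [0,0,0],
  [0,0,0],
  [0,0,0],
], roll=[0,0,0,0,0,0], hand=-1)

```text
time_s: 16.95
position: [0.4807, 0.3151, 0.0505]
tool_rot: [0.001, -0.6, 0.8, 0.0]
wrist_force: [-0.4, 0.6, 5.5]
gripper_width: 0.0201
```

Request:
send_rows([
  [0,0,-0.005],
  [0,0,-0.007],
  [0,0,-0.008],
  [0,0,0],
  [0,0,0],
], roll=[0,0,0,0,0])

```text
time_s: 17.45
position: [0.4804, 0.3145, 0.07]
tool_rot: [0.0, -0.6, 0.8, -0.0]
wrist_force: [-0.1, -0.2, -5.1]
gripper_width: 0.0199
```

```bash
python3 snap.py r8 scene 320 80 110 95 6
```

```text
17.45 [0.4804 0.3145 0.07  ] [-0.09 -0.17 -5.12] 0.019948814919781323
```

View pics/r8.png

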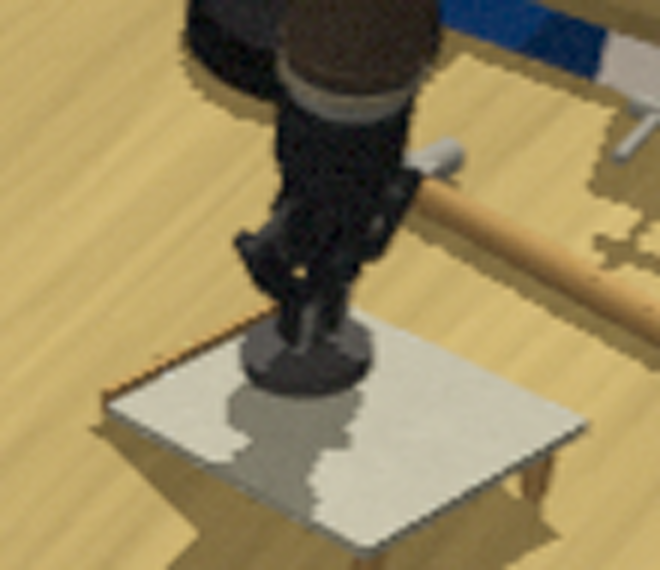

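Request:
send_rows([
  [0,-0.008,0],
  [0.001,-0.01,0],
  [0.001,-0.01,0],
  [0,-0.005,0],
  [0,0,0],
  [0,0,0.005],
  [0,0,0.005],
  [0,0,0],
], roll=[0,0,0,0,0,0,0,0])

```text
time_s: 18.3
position: [0.5104, 0.3033, 0.0587]
tool_rot: [-0.001, -0.6, 0.8, 0.0]
wrist_force: [-1.1, -0.5, -5.3]
gripper_width: 0.02
```

Request:
send_rows([
  [0,0,0.001],
  [0,0,0.001],
  [0,0,0],
], roll=[0,0,0])

```text
time_s: 18.6
position: [0.5113, 0.3035, 0.0577]
tool_rot: [-0.0, -0.6, 0.8, 0.0]
wrist_force: [0.1, -0.1, -5.4]
gripper_width: 0.0197
```

Request:
send_rows([
  [0,0,0.0005],
  [0,0,0.0005],
  [0,0,0],
], roll=[0,0,0])

```text
time_s: 18.9
position: [0.5114, 0.3034, 0.057]
tool_rot: [0.0, -0.6, 0.8, -0.0]
wrist_force: [-0.5, -0.8, -3.1]
gripper_width: 0.0197
```

Request:
send_rows([
  [0,0,0.0005],
  [0,0,0],
  [0,0,0],
], roll=[0,0,0])

```text
time_s: 19.2
position: [0.5115, 0.3035, 0.0569]
tool_rot: [0.0, -0.6, 0.8, -0.0]
wrist_force: [-3.7, -2.5, 6.5]
gripper_width: 0.02
```

Request:
send_rows([
  [0,0,0],
  [0,0,0],
  [0,0,0],
  [0,0,0],
], roll=[0,0,0,0], hand=0)

```text
time_s: 19.6
position: [0.5116, 0.3034, 0.0562]
tool_rot: [0.0, -0.6, 0.8, -0.0]
wrist_force: [0.3, 0.2, 0.5]
gripper_width: 0.0427
```

Request:
send_rows([
  [0,0,-0.01],
  [0,0,-0.02],
  [0,0,-0.03],
  [0,0,-0.03],
  [0,0,-0.03],
  [0,-0.02,-0.02],
  [0,-0.04,-0.02],
  [0,-0.04,0],
], roll=[0,0,0,0,0,0,0,0])

```text
time_s: 20.4
position: [0.6096, 0.2764, 0.2215]
tool_rot: [0.003, -0.6, 0.8, -0.001]
wrist_force: [1.5, 0.4, 0.1]
gripper_width: 0.0427
```

Request:
send_rows([
  [0.04,0,0],
  [0.045,0,0],
  [0.045,0,0],
  [0.045,0,0],
  [0.045,0,0],
  [0.045,0,0],
  [0.03,0,0],
  [0,0,0],
], roll=[0,0,0,0,0,0,0,0])

```text
time_s: 21.2
position: [0.5236, -0.0131, 0.2173]
tool_rot: [-0.0, -0.597, 0.802, -0.001]
wrist_force: [0.4, 0.3, -0.1]
gripper_width: 0.0426
```

```bash
python3 snap.py s1 scene 320 80 110 95 6; python3 snap.py s1t top 40 110 180 150 4; cp pics/s1_raw.png pics/s1full.png
```

```text
21.2 [ 0.5236 -0.0131  0.2173] [ 0.41  0.26 -0.09] 0.04260038384253856
21.25 [ 0.5244 -0.0102  0.2173] [-0.12  1.36 -0.92] 0.04267964242728552
```

View pics/s1.png

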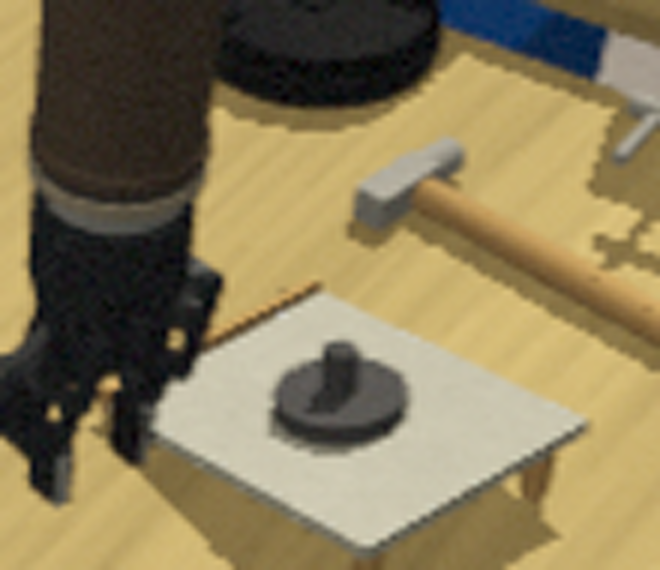

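View pics/s1t.png

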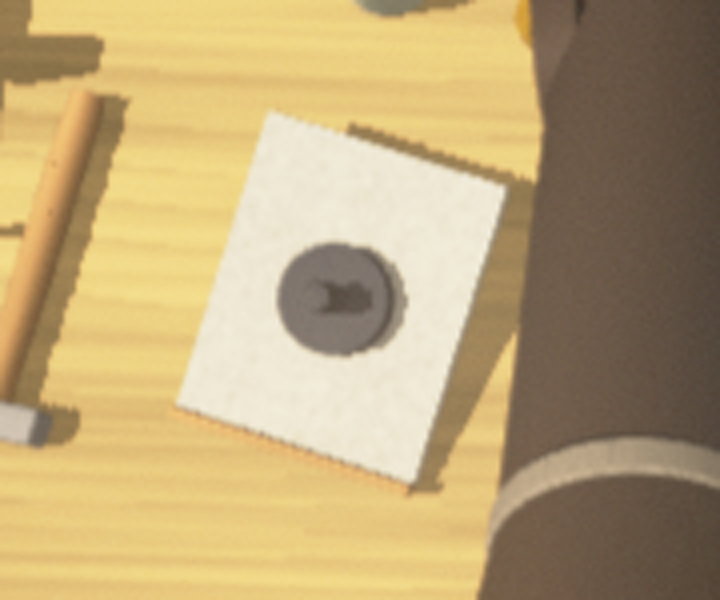

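View pics/s1full.png

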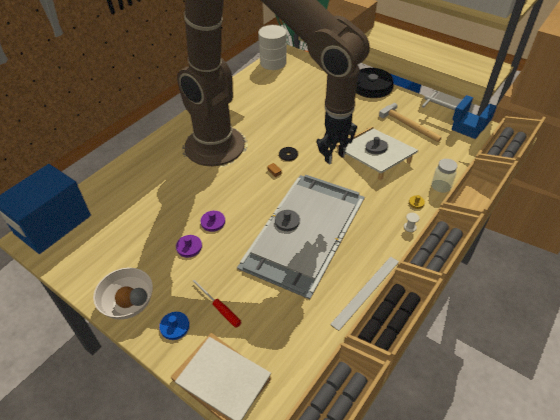

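Request:
send_rows([
  [0,0,0],
  [0,0,0],
  [0,0,0],
  [0,0,0],
  [0,0,0],
], roll=[0,0,0,0,0])

```text
time_s: 21.8
position: [0.5247, -0.0074, 0.2162]
tool_rot: [-0.0, -0.6, 0.8, 0.0]
wrist_force: [0.6, -0.4, 0.6]
gripper_width: 0.0425
```

Run:
```python
from h import *
from rig import sign_off
a=cv2.imread("pics/s1t_raw.png").astype(float); b=read_camera("top")[:,:,::-1].astype(float)
print("weight patch change",abs(a-b)[165:205,105:145].mean())
X=rayb("scene",(341/6+320-.4,352/6+80-.4),.044)-mid; print("local",X@ux,X@uy)
print(sign_off())
```

```text
weight patch change 1.0464583333333333
local 0.0017885850122417645 -0.0024354096238885306
the job is handed in; nothing more can be done
None
```

The rough weight is at rest on the middle of the sloping board, the polished one is lying on the plate, and I handed the job in at about 22 s.

- **Feeling the drag:** I slid the near-lane weight about 82 mm along the plate, with the fingers loose round its knob. The plate moved only about 3 mm, so that weight is the polished one and it stayed on the plate. I did not slide the far-lane weight; I took it as the rough one because the near one was polished.
- **First placing failed:** I brought the far-lane weight to the board level and pressed it gently to tilt it to the slope. The knob slipped out of the shut fingers, and the weight ended flat on the board about 33 mm downhill of the middle. It did not go down to the lip, and it stayed there once the fingers left it, which agrees with its being the rough one.
- **Second placing:** I gripped it again at the board's tilt, moved it uphill, lowered it until it touched, and opened the fingers.
- **Last checks:** The scene camera puts the weight about 2 mm from the board's middle on each axis, and the top view agrees to about one pixel (2–3 mm). It did not move between the last two pictures, and the gripper was clear of everything.
- **Disagreement:** The two cameras differed by up to about 10 mm on absolute x, more than the stated 2 mm. I used the scene camera because it matched the measured finger position.

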